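# Seat a cuvette carousel on the splined spindle of its drive

### The job

Fit the blue cuvette carousel onto the splined spindle of the white drive unit: press lightly and rock it round until the teeth mesh, then push it fully home against the stiff orange collar without forcing it. Once it is home, throw the red clamp lever right over to the other side and let go; leave the tube rack, bottle and jar where they are.

Things in the scene. Friction and masses are not known exactly. Their poses are not given: they have to be found in the camera images.
- drive: White drive unit, a fixed low box 240 mm (x) by 300 mm (y) by 60 mm high, origin under its centre on the bench; its display faces its own -x. On its flat top, at y = +45 mm of its own frame, stands the vertical steel spindle; at y = -105 mm stands the clamp lever. Place and yaw vary.
- seat (a point): Point on the spindle axis, 66 mm above the bench: where the centre of the carousel's underside lies when fully home. Axes as drive.
- spindle_nose (a point): Tip of the steel spindle, on its axis, 103 mm above the bench (37 mm above seat): a smooth pilot cone 13 mm high, 12 mm across at the tip and 25 mm across at its foot, that centres the carousel's bore.
- teeth_top (a point): Point on the spindle axis 24 mm above seat, level with the flat upper ends of its six straight teeth: each 7 mm wide, 20 mm long, 38 mm across the tips, on a core 25 mm across. The teeth's angle differs every time and is not reported. A stiff gear motor holds the spindle (turns only above 0.25 N m). Carousel teeth standing on these leave its underside at this height.
- collar (a joint): Orange collar round the spindle's foot, 54 mm across, sliding down the spindle with about 10 N of drag: metres pushed down, 0 with its top 12 mm above seat, 0.012 bottomed with its top level with seat. It starts at 0 to 0.004 and stays where it is left; the carousel's weight (3 to 5 N) alone does not move it.
- carousel: Loose cuvette carousel, 0.32 to 0.48 kg, upright on a black parking mat 4 mm thick; origin at the centre of its underside, z up. Aluminium hub 53 mm across and 40 mm high, open below; on it a blue disc 130 mm across, z = 40 to 46 mm, with yellow and red cuvette caps up to 49 mm; on top a black grip bar.
- bore (a point): Centre of the bore's mouth, at the carousel's origin. Blind bore 40 mm deep with six inward teeth, 6 mm wide, 28 mm across the tips, from z = 0 to 22 mm, one along the carousel's +x. They mesh with the spindle every 60 degrees, with about 3.5 degrees of play either way and 1 mm sideways; once meshed the carousel slides down freely as far as the collar.
- grip (a point): Grip point of the carousel, on its axis at z = 76 mm: middle of the black upright grip bar, which is 46 mm long (carousel x), 18 mm thick (carousel y) and spans z = 46 to 96 mm; pinch it across the 18 mm from above.
- clamp (a joint): Clamp lever on the drive, angle in rad: 0 leaning 0.5 rad to the drive's -x (open, the start), 1.0 leaning 0.5 rad to the drive's +x (clamped). Its pivot is 82 mm above the bench; the arm is 60 mm long; it takes about 1 N at the knob and stays where it is left.
- clamp_tip (a point): Centre of the red ball knob (26 mm across) at the end of the clamp lever, about 135 mm above the bench at both ends of its swing and 142 mm in the middle; its travel from end to end is 58 mm.
- rack: Loose white tube rack, 75 x 160 mm and 90 mm high with its capped tubes, a bystander; origin under its centre.
- reagent: Loose white reagent bottle, 60 mm across, 140 mm high, orange cap, a bystander; origin under its centre.
- jar: Loose amber jar, 56 mm across, 70 mm high, blue cap, a bystander; origin under its centre.
Things that resemble listed ones, but are neither listed nor needed, are in the scene too. What is shaped like the carousel but turquoise is not meant.

How it is judged (in metres and radians):
On the way, in this order (a step that is already met when the one before it is completed fails the run):
1. the carousel is meshed and fully home on the spindle, the lever still open (z of carousel in the frame of seat below 0.003 m and horizontal distance between carousel and seat below 0.004 m and angle between carousel's own z axis and vertical below 0.05 rad and value of joint clamp below 0.3 rad), for 0.2 s.
2. the clamp lever is thrown right over (value of joint clamp above 0.85 rad), for 0.2 s.
At the end, for the whole second after the job is handed in: The carousel is fully home (underside less than 3 mm above the seat point, within 4 mm of the spindle axis, tilted less than 0.05 rad) and at rest, and the clamp lever stands beyond 0.85 rad of its 1.0 rad swing (z of carousel in the frame of seat below 0.003 m and horizontal distance between carousel and seat below 0.004 m and angle between carousel's own z axis and vertical below 0.05 rad and value of joint clamp above 0.85 rad and linear speed of carousel below 0.02 m/s); the robot touches nothing.
It fails at once if the carousel is forced: it presses on the drive with more than 80 N (contact force between carousel and drive above 80 N).
It fails at once if a bystander is pushed more than 20 mm or knocked over (distance of any of rack, reagent, jar from where it was at the start of the episode above 0.02 m or angle between any of rack, reagent, jar's own z axis and vertical above 0.3 rad).
It also fails if it takes over 61 s, if anything falls off the work surface, if the arm or the gripper's body presses on something with over 40 N, if the wrist force passes 120 N, or if a joint passes its speed limit or range.

### The arm

A 6-joint arm with a two-finger parallel gripper is mounted at the origin on the work surface. World frame = base frame: x ahead of the robot, y to its left, z up, the work surface at z = 0. Lengths are in mm, angles in rad, forces in N, time in s.
With the tool pointing down it reaches from about 325 to 775 mm from the base axis. Payload 9.3 kg.
Tool frame: the origin (TCP) lies at the very end of the fingers, on their centre line; the grasp point (between the pads) lies 19 mm behind it; z points along the fingers, y is the line along which they close (so a half turn about z gives the same grasp; the last joint's range is limited). The gripper opens to 85 mm and grips with 20 to 120 N. Pads are 22 mm wide; open, the fingers measure 114 mm over their backs; the gripper's body (76 mm by 85 mm) begins 54 mm behind the grasp point. The pads swing forward as they close: fully open they stand 13 mm farther back than shut.
Start: joints at [1.146, 0.259, 0.021, 1.334, 0, 1.418], TCP at [147.657, 529.806, 231.279] pointing down, gripper open.
Joint ranges: [-3.04, 3.04], [-0.91, 1.82], [-1.04, 1.36], [-1.92, 1.95], [-1.52, 1.45], [-3.14, 3.14]. Speed limits (rad/s): [2.22, 2.22, 2.79, 3.14, 3.14, 3.14].

### API

Orientations are given as a unit quaternion [x, y, z, w].
In Python, from station import * gives the robot as it stands. The module is installed in compiled form; this text tells all that it offers.
- The arm moves only by the tool servo_tool, never from a script. Its argument "commands" is a list of rows, each an object with "turn": the turn, a rotation vector about the tool's x, y, z in degrees, a list of three; "offset": the shift along the tool's x, y, z in m, a list of three; "grip": the opening in per cent of the stroke, from 0 (shut) to 100 (fully open). A call has 1 to 12 rows; each row is the pose to reach, as a shift and turn from the pose commanded when the call began, along the tool's axes at that moment; what a row does not reach only later rows make up. A row lasts 1/12 s, in which the tool goes at most 41.7 mm and 7.16 degrees, less where a joint would pass 70% of its speed; a pose out of reach is approached as far as the arm can. A call with a gripper value outside its range is refused whole. The fingers move at their own pace and stop on an object; "squeeze" is the grip in N (left out, the last holds). Time passes only in rows, so rows that repeat a pose let the fingers close. It gives the time, the measured TCP pose, the force, the opening and the grip force at its end, in the units of the state.
- sense(): the state, without advancing time (a new reading comes with each control period).
- get_image(name): name is "scene" or "top"; returns a dict with "image" (400x640x3 uint8, red, green, blue), "range_z" (400x640 float32, mm along the optical axis (not along the pixel's ray), 0 where there is no reading), "K" (3x3 intrinsics, pixels), "rvec" (rotation vector, rad) and "tvec" (3), from world to camera coordinates, as OpenCV has them. Camera axes: x right, y down, z forward; pixel columns grow to the right and rows downward; lengths in mm; the calibration is good to about 2 mm. A picture is of the moment at which its call begins.
- close_job(): hands the job in; it is judged then, once.
Trained networks look in the newest picture that a camera, given by its name, has taken for a name from the list of things; names that differ only in an ending like _2 or _b are one class to them, and where a whole thing is asked for, a point or a joint stands for the part that bears it (a point fixed in the world has none). Each returns a list of dicts, best first, with "conf" (0 to 1); they miss things now and then, are a little off and sometimes report something else, mostly with a low value. They report only what shows in the picture. A call takes as long as a camera call. They do not tell look-alikes from the thing itself.
- search_frame(target, camera): "bbox" ([left, top, width, height] in pixels, round what is visible of it).
- outline_of(target, camera): "pixels" (400x640 bool, what is visible of it) and "bbox" ([left, top, width, height] in pixels, round what is visible of it).
- tip_of(target, camera): "xy" ([column, row] in pixels: a listed point, or the origin of a listed thing).
The state is a dict: "time_s": time; "joint_positions": joint angles; "qvel": joint speeds; "effort": joint torques, N m; "position": TCP position; "eef_rot": TCP orientation; "wrist_force": force on the tool from outside, world axes, zero at the start; "wrist_torque": the same for the moment, N m; "finger_gap": finger opening in mm; "gripper_force": force on a finger pad.
Only numpy, scipy, OpenCV 4.12 (cv2) and the standard library are available. Lean on these libraries where they do the work, as an engineer would, in place of code of your own. Each camera call takes 0.05 s, during which the arm holds its last target. There are 200 camera calls.

## Working session

There is one attempt and no reset: what is moved stays moved. The work goes in short steps, Python scripts to look and compute and a tool call to move; the robot and the scene stay as the last step left them, time stands still between calls to the robot, and variables do not carry over. Pictures are saved under pics/ and viewed, at most 10 in all, crops included, and the job is handed in when it is done.

Besides the shell and the picture viewer there is one more tool, called after "Emit:" as name(argument=value, ...) on one line, values as JSON. servo_tool: Moves the arm, as the interface text tells. Its arguments: {"type":"object","properties":{"commands":{"type":"array"},"squeeze":{"type":"number"}},"required":["commands"]}

```bash
mkdir -p pics
cat > h.py <<'E'
from station import *
import numpy as np, cv2
from scipy.spatial.transform import Rotation as R
def cloud(d):
    z=d["range_z"];K=d["K"];v,u=np.mgrid[0:400,0:640]
    p=np.stack([(u-K[0,2])/K[0,0]*z,(v-K[1,2])/K[1,1]*z,z],-1)
    Rm=cv2.Rodrigues(np.array(d["rvec"],float))[0]
    w=(p-np.array(d["tvec"]).ravel())@Rm; w[z<=0]=np.nan
    return w
def rayz(d,xy,h):
    K=d["K"];Rm=cv2.Rodrigues(np.array(d["rvec"],float))[0];t=np.array(d["tvec"]).ravel()
    r=Rm.T@np.array([(xy[0]-K[0,2])/K[0,0],(xy[1]-K[1,2])/K[1,1],1.]);c=-Rm.T@t
    return c+r*(h-c[2])/r[2]
E
python3 - <<'E'
from h import *
np.set_printoptions(precision=1,suppress=True)
H={"drive":0,"spindle_nose":103,"teeth_top":90,"clamp_tip":135,"carousel":4,"grip":80,"rack":0,"reagent":0,"jar":0,"seat":66}
for c in("scene","top"):
    d=get_image(c);cv2.imwrite(f"pics/{c}0.png",d["image"][...,::-1])
    for n,h in H.items():
        for r in tip_of(n,c)[:3]: print(c,n,round(r["conf"],2),np.array(r["xy"]),rayz(d,r["xy"],h))
print(sense())
E
```

```text
scene drive 0.84 [393.7 240.5] [511.7 191.9   0. ]
scene spindle_nose 0.79 [410.3 229.1] [522.5 247.2 103. ]
scene teeth_top 0.67 [404.3 228.8] [523.4 228.6  90. ]
scene clamp_tip 0.66 [390.5 185. ] [449.8 104.  135. ]
scene carousel 0.74 [265.9 197.1] [ 700.3 -237.1    4. ]
scene carousel 0.68 [320.8 177. ] [ 480.8 -196.1    4. ]
scene carousel 0.27 [406.9 237.6] [474.8 212.8   4. ]
scene grip 0.76 [320.3 162.6] [ 489.2 -186.8   80. ]
scene grip 0.75 [261.9 183.8] [ 713.9 -224.8   80. ]
scene grip 0.5 [295.2 257.7] [819.3 100.7  80. ]
scene rack 0.88 [296.5 255.8] [776.8  42.4   0. ]
scene reagent 0.91 [446.  317.9] [609.9 454.1   0. ]
scene reagent 0.32 [405.7 235.7] [468.2 203.1   0. ]
scene jar 0.74 [255.7 162.5] [ 612.8 -443.1    0. ]
scene seat 0.63 [406.  236.1] [522.2 238.   66. ]
top drive 0.92 [245.6 238.7] [514.8 205.7   0. ]
top spindle_nose 0.75 [226.5 234. ] [524.3 243.7 103. ]
top spindle_nose 0.2 [167.4 208.8] [597.6 407.9 103. ]
top teeth_top 0.71 [246.8 238. ] [512.7 189.4  90. ]
top teeth_top 0.63 [225.3 230.8] [534.  249.5  90. ]
top clamp_tip 0.66 [276.8 257.9] [
[... 223 characters left out ...]
  80. ]
top rack 0.88 [303.8 151.9] [777.3  27.1   0. ]
top reagent 0.83 [163.3 208.5] [610.4 452.7   0. ]
top jar 0.96 [466.8 207.5] [ 596.4 -465.8    0. ]
top jar 0.37 [164.7 207.4] [613.6 448.6   0. ]
top seat 0.96 [230.  233.5] [527.5 240.6  66. ]
top seat 0.68 [227.2 235. ] [523.4 248.6  66. ]
{'time_s': 1.1, 'joint_positions': array([1.1, 0.3, 0. , 1.3, 0. , 1.4]), 'qvel': array([ 0., -0., -0., -0., -0., -0.]), 'effort': array([ -0. , -55.5,  34.5,   0. ,  -0. ,  -0. ]), 'position': array([147.7, 529.8, 231.3]), 'eef_rot': array([ 0.1,  1. , -0. , -0. ]), 'wrist_force': array([ 1. ,  0.4, -0.4]), 'wrist_torque': array([0., 0., 0.]), 'gripper_force': 0.0, 'finger_gap': 85.2802527001514}
```

```bash
python3 -c "
import cv2,numpy as np
print(cv2.imread('pics/top0.png').shape)"
```

```text
(400, 640, 3)
```

View pics/top0.png

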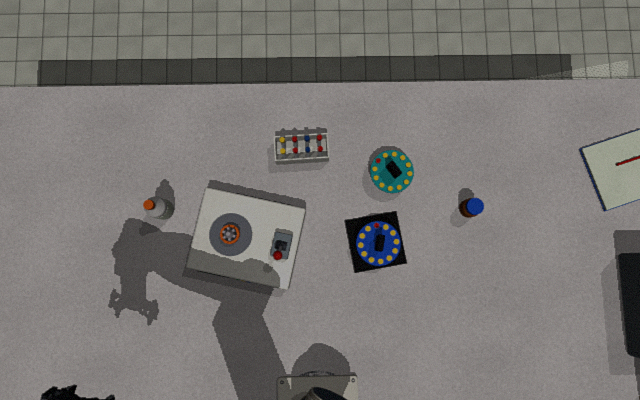

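View pics/scene0.png

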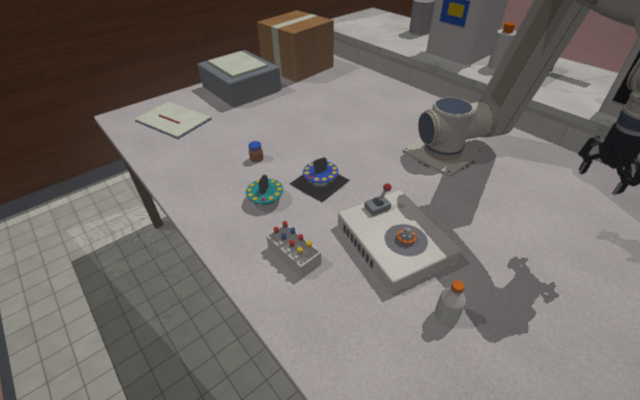

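The top view shows the blue carousel on its black mat at about (378,244), with the turquoise look-alike at (391,170). The drive's spindle is at (229,234) and the red knob at (277,256). Next I'll measure these precisely.

Run:
```python
from h import *
np.set_printoptions(precision=1,suppress=True)
for c in("top","scene"):
    d=get_image(c);w=cloud(d);im=d["image"].astype(int);hsv=cv2.cvtColor(d["image"],cv2.COLOR_RGB2HSV)
    def near(x,y,r): return np.hypot(w[...,0]-x,w[...,1]-y)<r
    m=near(488,-186,100)
    g=m&(w[...,2]>70)
    if g.any():
        q=w[g];print(c,"grip n",len(q),"mean",q.mean(0),"zmax",q[:,2].max(),cv2.minAreaRect(q[:,:2].astype(np.float32)))
    b=m&(w[...,2]>38)&(w[...,2]<62); q=w[b]
    print(c,"disc",len(q),cv2.minEnclosingCircle(q[:,:2].astype(np.float32)),np.median(q[:,2]))
    m=near(514,205,230)&(w[...,2]>52)&(w[...,2]<68);q=w[m]
    r=cv2.minAreaRect(q[:,:2].astype(np.float32));print(c,"drive",r,np.median(q[:,2]))
    s=near(525,245,40)&(w[...,2]>72);q=w[s];print(c,"spindle",len(q),q.mean(0),q.max(0),q.min(0))
    s=near(525,245,40)&(w[...,2]>93);q=w[s];print(c,"nose",len(q),q.mean(0) if len(q) else 0)
    s=near(455,103,60)&(w[...,2]>118)&(hsv[...,1]>120);q=w[s];print(c,"knob",len(q),q.mean(0) if len(q) else 0)
    H=cv2.findHomography
    if c=="top":
        a=cv2.resize(d["image"][200:270,180:310],None,fx=6,fy=6,interpolation=cv2.INTER_CUBIC)[...,::-1]; cv2.imwrite("pics/c1.png",a)
        # red cap / caps
    red=near(488,-186,75)&(((hsv[...,0]<8)|(hsv[...,0]>172))&(hsv[...,1]>130)&(hsv[...,2]>60))
    print("redcap",w[red].mean(0),red.sum(),"K",d["K"][0,0])
```

```text
top grip n 128 mean [ 493.  -181.5   96.6] zmax 105.17442862313338 ((493.1316833496094, -183.0333251953125), (18.434598922729492, 45.460086822509766), 78.87786102294922)
top disc 1438 ((493.20281982421875, -183.49855041503906), 64.8539810180664) 50.5256747426377
top drive ((515.7340698242188, 197.89199829101562), (300.6895751953125, 240.76795959472656), 76.60069274902344) 60.04426675099842
top spindle 253 [525.4 240.   84.8] [551.5 267.5 108.2] [500.2 213.5  72.6]
top nose 53 [525.9 240.8  99.3]
top knob 63 [463.6 100.8 144.1]
redcap [ 544.7 -180.1   52.3] 19 K 453.37956238258147
scene grip n 113 mean [ 499.2 -177.5   87.7] zmax 101.36490880862823 ((497.06781005859375, -179.3140869140625), (19.81220817565918, 47.62391662597656), 72.86026000976562)
scene disc 533 ((495.5552978515625, -181.0821075439453), 66.08332824707031) 48.88676441530962
scene drive ((519.370361328125, 199.03701782226562), (300.0625915527344, 241.1575927734375), 76.76683044433594) 58.761987160852705
scene spindle 232 [534.7 245.8  83.4] [556.6 270.4 104.1] [502.3 213.8  72. ]
scene nose 37 [531.3 243.7  98.2]
scene knob 32 [470.5 106.9 142.3]
redcap [ 546.1 -179.9   50.2] 4 K 362.8729967552168
```

View pics/c1.png

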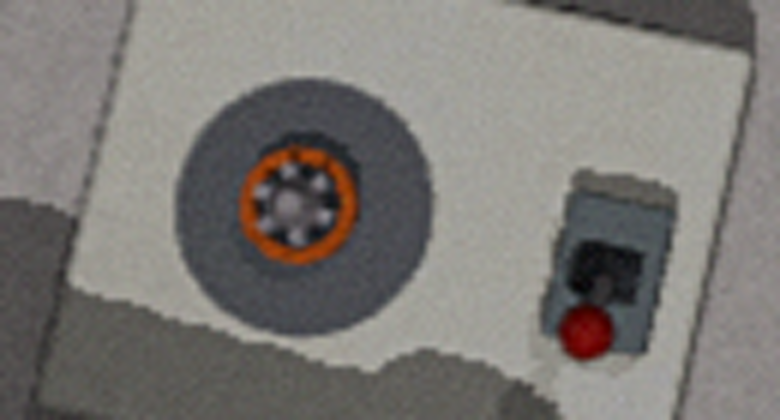

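The crop shows the six spindle teeth around (291,204), with the orange collar concentric about (298,205) and the lever knob at (585,331) on the -x (open) side. Next: tooth phase and move numbers.

```bash
cat >> h.py <<'E'
def to(pos,xyaw,half=True):
    """offset/turn from current pose to pos with tool x at yaw (deg, mod 180), tool down"""
    s=sense();R0=R.from_quat(s["eef_rot"]);best=None
    for k in((0,180) if half else (0,)):
        a=np.radians(xyaw+k);X=np.array([np.cos(a),np.sin(a),0]);Z=np.array([0,0,-1.]);Y=np.cross(Z,X)
        rv=np.degrees((R0.inv()*R.from_matrix(np.c_[X,Y,Z])).as_rotvec())
        print("off m",np.round(R0.inv().apply(np.array(pos)-s["position"])/1000,4),"turn",np.round(rv,1))
    print("t",round(s["time_s"],2),"pos",s["position"].round(1),"X yaw",np.degrees(np.arctan2(*R0.as_matrix()[[1,0],0])).round(1),"j",s["joint_positions"].round(2),"F",s["wrist_force"].round(1),"gap",round(s["finger_gap"],1))
E
python3 - <<'E'
from h import *
np.set_printoptions(precision=2,suppress=True)
acc=[]
d=get_image("top");im=d["image"].astype(np.float32)
K=d["K"];Rv=np.array(d["rvec"],float);T=np.array(d["tvec"],float)
def samp(P): 
    uv=cv2.projectPoints(np.array(P,float).reshape(-1,3),Rv,T,K,None)[0].reshape(-1,2).astype(np.float32)
    return cv2.remap(im,uv[:,0].copy(),uv[:,1].copy(),cv2.INTER_CUBIC).reshape(-1,3)
th=np.radians(np.arange(0,360,2))
# centre by collar orange annulus at z ~76
best=max(((sum((lambda c:(c[:,0]-c[:,2]).mean())(samp(np.c_[x+r*np.cos(th),y+r*np.sin(th),th*0+77])) for r in(22,24))),x,y) for x in np.arange(516,538,1) for y in np.arange(232,252,1))
print("collar centre",best)
for (x,y) in {(best[1],best[2]),(526,241)}:
  for r in(14,16,17.5):
    c=samp(np.c_[x+r*np.cos(th),y+r*np.sin(th),th*0+90]).mean(1)
    # blue-ness: teeth grey vs orange/dark
    f=(c*np.exp(-6j*th)).sum()/len(th);print((x,y),r,"tooth angle mod60",np.degrees(-np.angle(f.conj()))/6%60,"amp",abs(f),c.mean())
# grip bar angle from dark px at z 100
w=cloud(d);g=(np.hypot(w[...,0]-493,w[...,1]+183)<40)&(w[...,2]>80)
v,u=np.nonzero(g);P=np.array([rayz(d,(a,b),100) for a,b in zip(u,v)]);C=np.cov(P[:,:2].T);e=np.linalg.eigh(C)[1][:,1]
print("bar centre",P.mean(0),"angle",np.degrees(np.arctan2(e[1],e[0])))
to((493,-183,231),-11)
E
```

```text
collar centre (np.float32(246.55852), np.int64(526), np.int64(241))
(np.int64(526), np.int64(241)) 14 tooth angle mod60 53.57396068755611 amp 21.136084477742745 75.6618
(np.int64(526), np.int64(241)) 16 tooth angle mod60 53.599608772631136 amp 25.56898778782277 71.16489
(np.int64(526), np.int64(241)) 17.5 tooth angle mod60 53.37456765948298 amp 22.54341303289419 66.60135
bar centre [ 492.9  -181.76  100.  ] angle 168.02440039285364
off m [-0.52 -0.59  0.  ] turn [  0.   -0.  175.4]
off m [-0.52 -0.59  0.  ] turn [ 0.   0.  -4.6]
t 1.25 pos [147.7 529.8 231.3] X yaw 164.4 j [1.15 0.26 0.02 1.33 0.   1.42] F [ 0.2  0.4 -0. ] gap 85.5
```

Emit:
servo_tool(commands=[{"turn":[0,0,-3.6],"offset":[-0.52,-0.59,0],"grip":100},{"turn":[0,0,-3.6],"offset":[-0.52,-0.59,0],"grip":100},{"turn":[0,0,-3.6],"offset":[-0.52,-0.59,0],"grip":100},{"turn":[0,0,-3.6],"offset":[-0.52,-0.59,0],"grip":100},{"turn":[0,0,-3.6],"offset":[-0.52,-0.59,0],"grip":100},{"turn":[0,0,-3.6],"offset":[-0.52,-0.59,0],"grip":100},{"turn":[0,0,-3.6],"offset":[-0.52,-0.59,0],"grip":100},{"turn":[0,0,-3.6],"offset":[-0.52,-0.59,0],"grip":100},{"turn":[0,0,-3.6],"offset":[-0.52,-0.59,0],"grip":100},{"turn":[0,0,-3.6],"offset":[-0.52,-0.59,0],"grip":100},{"turn":[0,0,-3.6],"offset":[-0.52,-0.59,0],"grip":100},{"turn":[0,0,-3.6],"offset":[-0.52,-0.59,0],"grip":100}])

```text
time_s: 2.25
position: [365.7, 77.7, 231.7]
eef_rot: [0.104, 0.995, 0.0, 0.001]
wrist_force: [0.9, 1.1, 0.3]
finger_gap: 85.3
gripper_force: 0.0
```

```bash
python3 -c "
from h import *
to((493,-183,130),168)"
```

```text
off m [-0.1785 -0.2286  0.1018] turn [0.  0.1 0. ]
off m [-0.1785 -0.2286  0.1018] turn [-1.0e-01  0.0e+00 -1.8e+02]
t 2.25 pos [365.7  77.7 231.7] X yaw 168.0 j [-0.02 -0.05 -0.33  1.29  0.    0.19] F [0.9 1.1 0.3] gap 85.3
```

Emit:
servo_tool(commands=[{"turn":[0,0,0],"offset":[-0.1785,-0.2286,0.07],"grip":100},{"turn":[0,0,0],"offset":[-0.1785,-0.2286,0.07],"grip":100},{"turn":[0,0,0],"offset":[-0.1785,-0.2286,0.07],"grip":100},{"turn":[0,0,0],"offset":[-0.1785,-0.2286,0.07],"grip":100},{"turn":[0,0,0],"offset":[-0.1785,-0.2286,0.07],"grip":100},{"turn":[0,0,0],"offset":[-0.1785,-0.2286,0.07],"grip":100},{"turn":[0,0,0],"offset":[-0.1785,-0.2286,0.07],"grip":100},{"turn":[0,0,0],"offset":[-0.1785,-0.2286,0.07],"grip":100},{"turn":[0,0,0],"offset":[-0.1785,-0.2286,0.07],"grip":100},{"turn":[0,0,0],"offset":[-0.1785,-0.2286,0.07],"grip":100},{"turn":[0,0,0],"offset":[-0.1785,-0.2286,0.07],"grip":100}])

```text
time_s: 3.17
position: [492.2, -179.9, 161.7]
eef_rot: [0.104, 0.995, 0.0, 0.0]
wrist_force: [-0.1, 0.3, -0.8]
finger_gap: 85.5
gripper_force: 0.0
```

Run:
```python
from h import *
to((493,-183,61),168)
d=get_image("scene");w=cloud(d);m=(np.hypot(w[...,0]-495,w[...,1]+180)<100);v,u=np.nonzero(m)
print(u.min(),u.max(),v.min(),v.max())
cv2.imwrite("pics/s2.png",cv2.resize(d["image"][90:230,230:400],None,fx=4,fy=4,interpolation=cv2.INTER_CUBIC)[...,::-1])
```

```text
off m [-0.0015 -0.0029  0.1007] turn [0.  0.  0.1]
off m [-0.0015 -0.0029  0.1007] turn [  -0.     0.  -179.9]
t 3.17 pos [ 492.2 -179.9  161.7] X yaw 168.1 j [-0.51  0.25 -0.18  1.15  0.   -0.3 ] F [-0.1  0.3 -0.8] gap 85.5
294 353 0 199
```

View pics/s2.png

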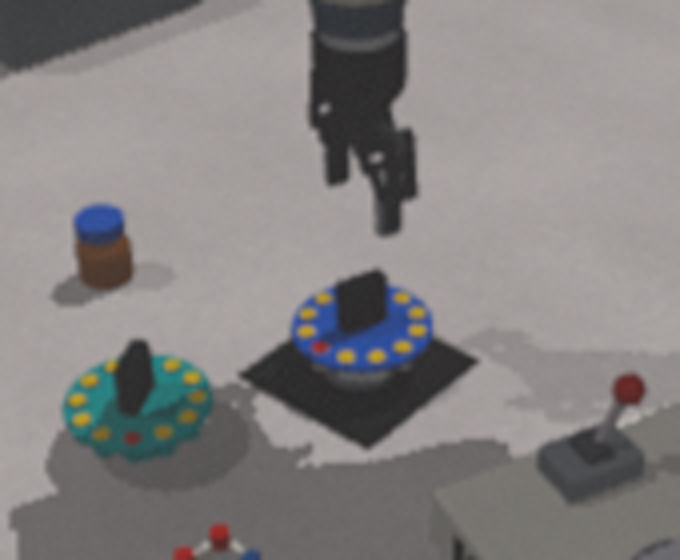

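The open fingers straddle the bar of the blue carousel at crop (360,300), so I'll descend and close.

Emit:
servo_tool(commands=[{"turn":[0,0,0],"offset":[-0.0015,-0.0029,0.04],"grip":100},{"turn":[0,0,0],"offset":[-0.0015,-0.0029,0.075],"grip":100},{"turn":[0,0,0],"offset":[-0.0015,-0.0029,0.1],"grip":100},{"turn":[0,0,0],"offset":[-0.0015,-0.0029,0.1],"grip":60},{"turn":[0,0,0],"offset":[-0.0015,-0.0029,0.1],"grip":30},{"turn":[0,0,0],"offset":[-0.0015,-0.0029,0.1],"grip":0},{"turn":[0,0,0],"offset":[-0.0015,-0.0029,0.1],"grip":0},{"turn":[0,0,0],"offset":[-0.0015,-0.0029,0.1],"grip":0},{"turn":[0,0,0],"offset":[-0.0015,-0.0029,0.1],"grip":0},{"turn":[0,0,0],"offset":[-0.0015,-0.0029,0.1],"grip":0},{"turn":[0,0,0],"offset":[-0.0015,-0.0029,0.1],"grip":0},{"turn":[0,0,0],"offset":[-0.0015,-0.0029,0.1],"grip":0}], squeeze=70)

```text
time_s: 4.22
position: [494.3, -184.4, 62.9]
eef_rot: [0.104, 0.995, -0.0, 0.001]
wrist_force: [-0.7, 1.3, 8.1]
finger_gap: 17.2
gripper_force: 68.2
```

```bash
python3 -c "
from h import *
s=sense();print(s['gripper_force'],s['wrist_torque'])
to((526,241,240),156.5)"
```

```text
68.19252848625183 [ 0.28529863  0.15059962 -0.08587452]
off m [ 0.0568  0.4226 -0.1775] turn [-0.   0.2 11.5]
off m [ 0.0568  0.4226 -0.1775] turn [  -0.2   -0.  -168.5]
t 4.22 pos [ 494.3 -184.4   62.9] X yaw 168.0 j [-0.52  0.33 -0.34  0.91  0.   -0.31] F [-0.7  1.3  8.1] gap 17.2
```

Emit:
servo_tool(commands=[{"turn":[0,0,0],"offset":[0,0,-0.03],"grip":0},{"turn":[0,0,0],"offset":[0,0,-0.07],"grip":0},{"turn":[0,0,0],"offset":[0,0,-0.11],"grip":0},{"turn":[0,0,0],"offset":[0,0,-0.15],"grip":0},{"turn":[0,0,2],"offset":[0,0.03,-0.178],"grip":0},{"turn":[0,0,4],"offset":[0.01,0.07,-0.178],"grip":0},{"turn":[0,0,6],"offset":[0.015,0.11,-0.178],"grip":0},{"turn":[0,0,8],"offset":[0.02,0.15,-0.178],"grip":0},{"turn":[0,0,10],"offset":[0.026,0.19,-0.178],"grip":0},{"turn":[0,0,11.5],"offset":[0.03,0.23,-0.178],"grip":0},{"turn":[0,0,11.5],"offset":[0.036,0.27,-0.178],"grip":0},{"turn":[0,0,11.5],"offset":[0.042,0.31,-0.178],"grip":0}])

```text
time_s: 5.22
position: [516.2, 129.8, 239.7]
eef_rot: [0.204, 0.979, 0.0, 0.0]
wrist_force: [0.8, -0.6, -3.4]
finger_gap: 17.3
gripper_force: 69.5
```

```bash
python3 -c "
from h import *
s=sense();print(s['gripper_force'],s['wrist_torque'])
to((526,241,200),156.5)"
```

```text
69.51038718223572 [-0.01098487 -0.15612341  0.02262213]
off m [0.0354 0.1059 0.0397] turn [0. 0. 0.]
off m [0.0354 0.1059 0.0397] turn [  -0.    0. -180.]
t 5.22 pos [516.2 129.8 239.7] X yaw 156.5 j [ 0.09  0.23 -0.    1.34 -0.    0.5 ] F [ 0.8 -0.6 -3.4] gap 17.3
```

Emit:
servo_tool(commands=[{"turn":[0,0,0],"offset":[0.012,0.035,0],"grip":0},{"turn":[0,0,0],"offset":[0.024,0.07,0],"grip":0},{"turn":[0,0,0],"offset":[0.0354,0.1059,0.02],"grip":0},{"turn":[0,0,0],"offset":[0.0354,0.1059,0.04],"grip":0},{"turn":[0,0,0],"offset":[0.0354,0.1059,0.05],"grip":0},{"turn":[0,0,0],"offset":[0.0354,0.1059,0.055],"grip":0},{"turn":[0,0,0],"offset":[0.0354,0.1059,0.055],"grip":0}])

```text
time_s: 5.8
position: [525.9, 238.1, 183.6]
eef_rot: [0.204, 0.979, -0.001, -0.001]
wrist_force: [-0.7, 0.1, -3.9]
finger_gap: 17.3
gripper_force: 70.1
```

Run:
```python
from h import *
np.set_printoptions(precision=1,suppress=True)
for c in("scene","top"):
    d=get_image(c);w=cloud(d);hsv=cv2.cvtColor(d["image"],cv2.COLOR_RGB2HSV)
    m=(np.hypot(w[...,0]-526,w[...,1]-241)<110)&(hsv[...,0]>105)&(hsv[...,0]<130)&(hsv[...,1]>120)&(w[...,2]>120)
    q=w[m];A=np.c_[q[:,:2]-q[:,:2].mean(0),np.ones(len(q))]
    print(c,m.sum(),cv2.minEnclosingCircle(q[:,:2].astype(np.float32)),np.median(q[:,2]),np.linalg.lstsq(A,q[:,2],rcond=None)[0]*[57,57,1])
    if c=="scene": cv2.imwrite("pics/s3.png",cv2.resize(d["image"][130:290,310:510],None,fx=4,fy=3.7,interpolation=cv2.INTER_CUBIC)[...,::-1])
to((526,241,160),156.5)
```

```text
scene 572 ((528.631103515625, 241.2954559326172), 63.992698669433594) 169.48522437299786 [ -0.1   0.  169.5]
top 693 ((526.5508422851562, 225.21414184570312), 67.6255111694336) 171.88818107248667 [  9.6 -63.6 199.1]
off m [0. 0. 0.] turn [ 0.   0.  -0.1]
off m [0. 0. 0.] turn [  0.1  -0.  179.9]
t 5.9 pos [526.8 238.1 185.3] X yaw 156.4 j [ 0.3  0.3 -0.   1.2 -0.   0.7] F [ 0.3  0.1 -3.4] gap 16.8
```

View pics/s3.png

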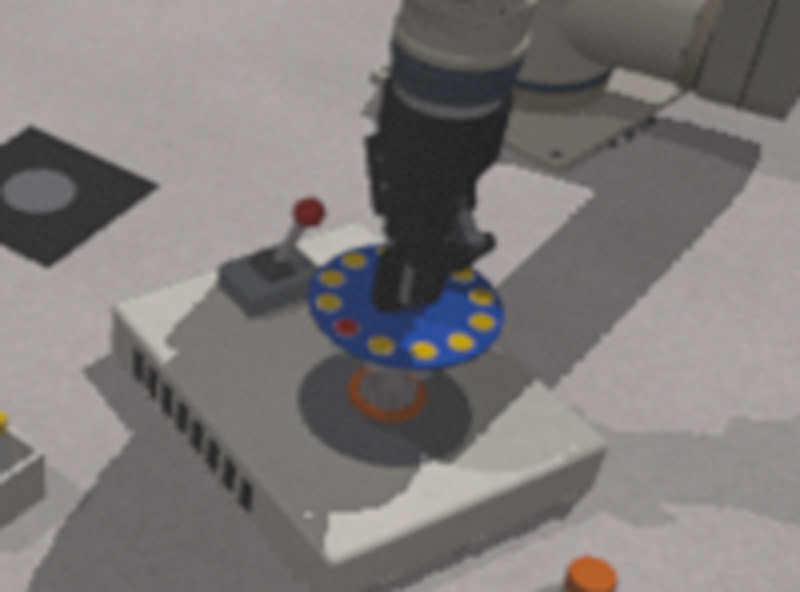

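The carousel hangs level over the spindle, with its disc centre within about 2 mm of the axis. I'll lower it slowly.

Emit:
servo_tool(commands=[{"turn":[0,0,0],"offset":[0.0003,0.0018,0.008],"grip":0},{"turn":[0,0,0],"offset":[0.0003,0.0018,0.016],"grip":0},{"turn":[0,0,0],"offset":[0.0003,0.0018,0.022],"grip":0},{"turn":[0,0,0],"offset":[0.0003,0.0018,0.026],"grip":0},{"turn":[0,0,0],"offset":[0.0003,0.0018,0.029],"grip":0},{"turn":[0,0,0],"offset":[0.0003,0.0018,0.032],"grip":0},{"turn":[0,0,0],"offset":[0.0003,0.0018,0.032],"grip":0}])

```text
time_s: 6.48
position: [526.7, 240.8, 151.6]
eef_rot: [0.203, 0.979, -0.0, -0.0]
wrist_force: [-0.5, -0.1, -3.9]
finger_gap: 17.2
gripper_force: 70.4
```

```bash
python3 -c "
from h import *
s=sense();print(s['gripper_force'],s['wrist_torque'])
to((526,241,130),156.5)"
```

```text
70.35949230194092 [ 0.03603739 -0.00574487  0.05577358]
off m [ 0.0007 -0.0001  0.0216] turn [-0. -0.  0.]
off m [ 0.0007 -0.0001  0.0216] turn [ 1.0e-01 -0.0e+00 -1.8e+02]
t 6.48 pos [526.7 240.8 151.6] X yaw 156.5 j [ 0.28  0.34 -0.06  1.17 -0.    0.69] F [-0.5 -0.1 -3.9] gap 17.2
```

Emit:
servo_tool(commands=[{"turn":[0,0,0],"offset":[0,0,0.001],"grip":0},{"turn":[0,0,0],"offset":[0,0,0.002],"grip":0},{"turn":[0,0,0],"offset":[0,0,0.003],"grip":0},{"turn":[0,0,0],"offset":[0,0,0.004],"grip":0},{"turn":[0,0,0],"offset":[0,0,0.004],"grip":0}])

```text
time_s: 6.9
position: [526.8, 240.9, 148.2]
eef_rot: [0.203, 0.979, -0.0, -0.0]
wrist_force: [0.7, 0.2, -2.5]
finger_gap: 17.2
gripper_force: 70.3
```

Emit:
servo_tool(commands=[{"turn":[0,0,0],"offset":[0,0,0.001],"grip":0},{"turn":[0,0,0],"offset":[0,0,0.002],"grip":0},{"turn":[0,0,0],"offset":[0,0,0.003],"grip":0},{"turn":[0,0,0],"offset":[0,0,0.004],"grip":0},{"turn":[0,0,0],"offset":[0,0,0.004],"grip":0}])

```text
time_s: 7.32
position: [526.8, 240.9, 144.0]
eef_rot: [0.203, 0.979, -0.0, -0.0]
wrist_force: [0.3, -0.4, -4.1]
finger_gap: 17.2
gripper_force: 70.3
```

No resistance below the tooth tops, so it appears meshed. I'll go on to the collar.

Emit:
servo_tool(commands=[{"turn":[0,0,0],"offset":[0,0,0.0015],"grip":0},{"turn":[0,0,0],"offset":[0,0,0.003],"grip":0},{"turn":[0,0,0],"offset":[0,0,0.0045],"grip":0},{"turn":[0,0,0],"offset":[0,0,0.006],"grip":0},{"turn":[0,0,0],"offset":[0,0,0.0075],"grip":0},{"turn":[0,0,0],"offset":[0,0,0.009],"grip":0},{"turn":[0,0,0],"offset":[0,0,0.009],"grip":0}])

```text
time_s: 7.9
position: [526.9, 240.9, 135.6]
eef_rot: [0.203, 0.979, 0.0, 0.0]
wrist_force: [-1.2, 0.1, 1.2]
finger_gap: 17.4
gripper_force: 70.8
```

Emit:
servo_tool(commands=[{"turn":[0,0,0],"offset":[0,0,0.001],"grip":0},{"turn":[0,0,0],"offset":[0,0,0.002],"grip":0},{"turn":[0,0,0],"offset":[0,0,0.003],"grip":0},{"turn":[0,0,0],"offset":[0,0,0.004],"grip":0},{"turn":[0,0,0],"offset":[0,0,0.005],"grip":0},{"turn":[0,0,0],"offset":[0,0,0.005],"grip":0}])

```text
time_s: 8.4
position: [526.9, 240.9, 130.8]
eef_rot: [0.203, 0.979, 0.0, 0.0]
wrist_force: [-2.4, -0.0, 3.3]
finger_gap: 17.2
gripper_force: 71.3
```

Emit:
servo_tool(commands=[{"turn":[0,0,0],"offset":[0,0,0.001],"grip":0},{"turn":[0,0,0],"offset":[0,0,0.002],"grip":0},{"turn":[0,0,0],"offset":[0,0,0.003],"grip":0},{"turn":[0,0,0],"offset":[0,0,0.004],"grip":0},{"turn":[0,0,0],"offset":[0,0,0.005],"grip":0},{"turn":[0,0,0],"offset":[0,0,0.005],"grip":0}])

```text
time_s: 8.9
position: [526.9, 240.9, 125.7]
eef_rot: [0.203, 0.979, 0.0, 0.0]
wrist_force: [-3.3, -0.3, 4.0]
finger_gap: 17.5
gripper_force: 71.3
```

Emit:
servo_tool(commands=[{"turn":[0,0,0],"offset":[0,0,0.001],"grip":0},{"turn":[0,0,0],"offset":[0,0,0.002],"grip":0},{"turn":[0,0,0],"offset":[0,0,0.003],"grip":0},{"turn":[0,0,0],"offset":[0,0,0.003],"grip":0}])

```text
time_s: 9.23
position: [527.0, 240.9, 124.7]
eef_rot: [0.203, 0.979, 0.001, 0.001]
wrist_force: [-7.1, -3.0, 21.6]
finger_gap: 17.1
gripper_force: 73.7
```

Run:
```python
from h import *
np.set_printoptions(precision=1,suppress=True)
d=get_image("scene");w=cloud(d);hsv=cv2.cvtColor(d["image"],cv2.COLOR_RGB2HSV)
m=(np.hypot(w[...,0]-526,w[...,1]-241)<110)&(hsv[...,0]>105)&(hsv[...,0]<130)&(hsv[...,1]>120)&(w[...,2]>80)
q=w[m];A=np.c_[q[:,:2]-q[:,:2].mean(0),np.ones(len(q))]
print(m.sum(),cv2.minEnclosingCircle(q[:,:2].astype(np.float32)),np.median(q[:,2]),np.linalg.lstsq(A,q[:,2],rcond=None)[0]*[57,57,1])
t=(np.hypot(w[...,0]-516,w[...,1]-198)<160)&(w[...,2]>50)&(w[...,2]<66);print(np.median(w[t][:,2]))
cv2.imwrite("pics/s4.png",cv2.resize(d["image"][130:290,310:510],None,fx=4,fy=3.7,interpolation=cv2.INTER_CUBIC)[...,::-1])
to((526,241,130),156.5)
```

```text
535 ((530.0403442382812, 244.42738342285156), 64.3377456665039) 110.65537922551263 [  0.1   0.2 110.7]
58.738245082806735
off m [ 0. -0. -0.] turn [0.1 0.1 0. ]
off m [ 0. -0. -0.] turn [  -0.2    0.1 -180. ]
t 9.28 pos [527.  241.  124.7] X yaw 156.5 j [ 0.3  0.4 -0.1  1.1 -0.   0.7] F [-6.8 -2.1 22.3] gap 16.8
```

View pics/s4.png

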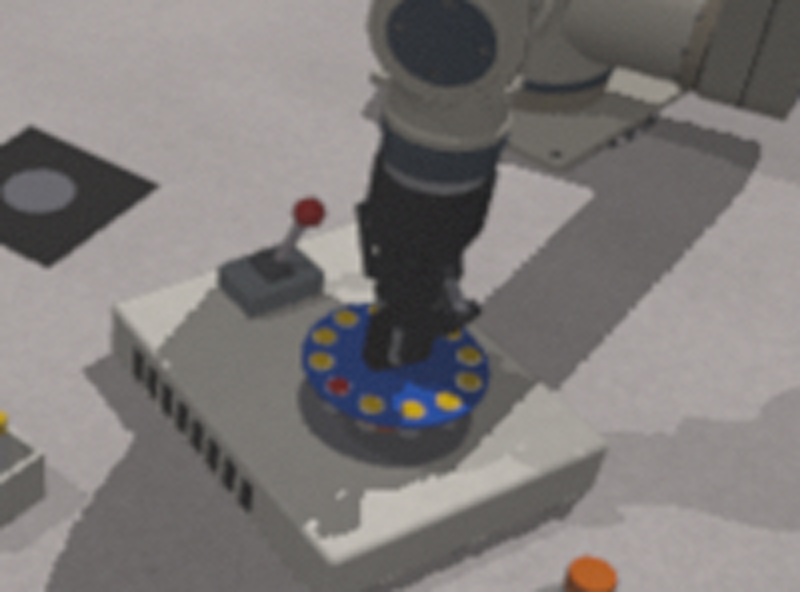

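The carousel is home: disc top at 112 mm after the ~1.3 mm depth bias, level, and the force rose once it bottomed. I'll relax, release and rise.

Emit:
servo_tool(commands=[{"turn":[0,0,0],"offset":[0,0,-0.001],"grip":0},{"turn":[0,0,0],"offset":[0,0,-0.001],"grip":40},{"turn":[0,0,0],"offset":[0,0,-0.001],"grip":80},{"turn":[0,0,0],"offset":[0,0,-0.001],"grip":80},{"turn":[0,0,0],"offset":[0,0,-0.001],"grip":80},{"turn":[0,0,0],"offset":[0,0,-0.001],"grip":80},{"turn":[0,0,0],"offset":[0,0,-0.02],"grip":80},{"turn":[0,0,0],"offset":[0,0,-0.05],"grip":80},{"turn":[0,0,0],"offset":[0,0,-0.085],"grip":80},{"turn":[0,0,0],"offset":[0,0,-0.11],"grip":80},{"turn":[0,0,0],"offset":[0,0,-0.11],"grip":40},{"turn":[0,0,0],"offset":[0,0,-0.11],"grip":0}])

```text
time_s: 10.28
position: [527.5, 241.1, 233.5]
eef_rot: [0.203, 0.979, 0.001, 0.001]
wrist_force: [0.4, 0.2, 0.3]
finger_gap: 45.2
gripper_force: 0.0
```

Run:
```python
from h import *
np.set_printoptions(precision=1,suppress=True)
d=get_image("scene");w=cloud(d);hsv=cv2.cvtColor(d["image"],cv2.COLOR_RGB2HSV)
m=(np.hypot(w[...,0]-526,w[...,1]-241)<110)&(hsv[...,0]>105)&(hsv[...,0]<130)&(hsv[...,1]>120)&(w[...,2]>80)
q=w[m];A=np.c_[q[:,:2]-q[:,:2].mean(0),np.ones(len(q))]
print(m.sum(),cv2.minEnclosingCircle(q[:,:2].astype(np.float32)),np.median(q[:,2]),np.linalg.lstsq(A,q[:,2],rcond=None)[0]*[57,57,1])
k=(np.hypot(w[...,0]-465,w[...,1]-104)<60)&(w[...,2]>118)&(hsv[...,1]>120);print("knob",w[k].mean(0))
np.set_printoptions(precision=4,suppress=True)
to((415,114,235),166.6)
```

```text
547 ((529.7792358398438, 243.07156372070312), 64.3172836303711) 110.75610670374039 [  0.4  -0.  110.8]
knob [470.9 106.4 141.7]
off m [ 0.0521 -0.161  -0.003 ] turn [  0.    0.  -10.1]
off m [ 0.0521 -0.161  -0.003 ] turn [  0.   -0.  169.9]
t 10.33 pos [526.9 240.9 232. ] X yaw 156.5 j [0.28 0.31 0.09 1.36 0.   0.69] F [-0.3  0.8 -1. ] gap 37.6
```

Emit:
servo_tool(commands=[{"turn":[0,0,-6],"offset":[0.012,-0.038,0],"grip":0},{"turn":[0,0,-10],"offset":[0.024,-0.076,0],"grip":0},{"turn":[0,0,-10],"offset":[0.036,-0.114,0],"grip":0},{"turn":[0,0,-10],"offset":[0.052,-0.15,0],"grip":0},{"turn":[0,0,-10],"offset":[0.052,-0.161,0],"grip":0},{"turn":[0,0,-10],"offset":[0.052,-0.161,0],"grip":0},{"turn":[0,0,-10],"offset":[0.052,-0.161,0.035],"grip":0},{"turn":[0,0,-10],"offset":[0.052,-0.161,0.07],"grip":0},{"turn":[0,0,-10],"offset":[0.052,-0.161,0.1],"grip":0},{"turn":[0,0,-10],"offset":[0.052,-0.161,0.108],"grip":0},{"turn":[0,0,-10],"offset":[0.052,-0.161,0.108],"grip":0}])

```text
time_s: 11.25
position: [413.8, 114.1, 122.0]
eef_rot: [0.117, 0.993, -0.0, -0.003]
wrist_force: [0.4, -0.3, 0.3]
finger_gap: -0.4
gripper_force: 0.0
```

```bash
python3 -c "
from h import *
to((491.4+.9728*4,95.8-.2317*4,124),166.6)"
```

```text
off m [-0.0837  0.0002 -0.0024] turn [-0.1 -0.3 -0.1]
off m [-0.0837  0.0002 -0.0024] turn [-5.000e-01  1.000e-01  1.799e+02]
t 11.25 pos [413.8 114.1 122. ] X yaw 166.5 j [ 0.07  0.12 -0.44  1.01  0.    0.31] F [ 0.4 -0.3  0.3] gap -0.4
```

Emit:
servo_tool(commands=[{"turn":[0,0,0],"offset":[-0.01,0,-0.003],"grip":0},{"turn":[0,0,0],"offset":[-0.02,0,-0.003],"grip":0},{"turn":[0,0,0],"offset":[-0.028,0,-0.003],"grip":0},{"turn":[0,0,0],"offset":[-0.035,0,-0.003],"grip":0},{"turn":[0,0,0],"offset":[-0.042,0,-0.003],"grip":0},{"turn":[0,0,0],"offset":[-0.049,0,-0.003],"grip":0},{"turn":[0,0,0],"offset":[-0.056,0,-0.003],"grip":0},{"turn":[0,0,0],"offset":[-0.063,0,-0.003],"grip":0},{"turn":[0,0,0],"offset":[-0.07,0,-0.003],"grip":0},{"turn":[0,0,0],"offset":[-0.077,0,-0.003],"grip":0},{"turn":[0,0,0],"offset":[-0.081,0,-0.003],"grip":0},{"turn":[0,0,0],"offset":[-0.081,0,-0.003],"grip":0}])

```text
time_s: 12.25
position: [494.7, 94.8, 127.0]
eef_rot: [0.117, 0.993, -0.0, 0.0]
wrist_force: [-0.6, 0.1, 0.4]
finger_gap: 0.1
gripper_force: 0.0
```

```bash
cat > k.py <<'E'
from h import *
np.set_printoptions(precision=1,suppress=True)
for c in("scene","top"):
    d=get_image(c);w=cloud(d);hsv=cv2.cvtColor(d["image"],cv2.COLOR_RGB2HSV)
    k=(np.hypot(w[...,0]-500,w[...,1]-96)<75)&(w[...,2]>110)&(hsv[...,1]>120)&((hsv[...,0]<8)|(hsv[...,0]>172));print(c,"knob",k.sum(),w[k].mean(0))
cv2.imwrite("pics/k%d.png"%(sense()["time_s"]*10),cv2.resize(d["image"][180:290,180:320],None,fx=5,fy=5,interpolation=cv2.INTER_CUBIC)[...,::-1])
to((500,90,230),166.6)
E
python3 k.py
```

```text
scene knob 33 [525.6  94.6 141.8]
top knob 1 [474.2  45.3 226. ]
off m [-0.  -0.  -0.1] turn [-0.   0.  -0.1]
off m [-0.  -0.  -0.1] turn [  0.    0.  179.9]
t 12.35 pos [494.   95.  127.2] X yaw 166.5 j [ 0.   0.2 -0.3  1.1 -0.   0.3] F [-0.5 -0.4  0.7] gap -0.5
```

The knob has moved 56 of 58 mm. One small extra push, then back off and rise.

Emit:
servo_tool(commands=[{"turn":[0,0,0],"offset":[-0.002,0,0],"grip":0},{"turn":[0,0,0],"offset":[-0.003,0,0],"grip":0},{"turn":[0,0,0],"offset":[-0.003,0,0],"grip":0},{"turn":[0,0,0],"offset":[0.01,0,0],"grip":0},{"turn":[0,0,0],"offset":[0.04,0,0],"grip":0},{"turn":[0,0,0],"offset":[0.06,0,-0.03],"grip":0},{"turn":[0,0,0],"offset":[0.06,0,-0.07],"grip":0},{"turn":[0,0,0],"offset":[0.06,0,-0.11],"grip":0},{"turn":[0,0,0],"offset":[0.06,0,-0.11],"grip":0},{"turn":[0,0,0],"offset":[0.06,0,-0.11],"grip":0}])

```text
time_s: 13.18
position: [436.6, 109.2, 239.7]
eef_rot: [0.117, 0.993, 0.0, 0.003]
wrist_force: [0.9, 0.8, -1.1]
finger_gap: -0.0
gripper_force: 0.0
```

```bash
python3 k.py
python3 - <<'E'
from h import *
d=get_image("scene");w=cloud(d);hsv=cv2.cvtColor(d["image"],cv2.COLOR_RGB2HSV)
m=(np.hypot(w[...,0]-526,w[...,1]-241)<110)&(hsv[...,0]>105)&(hsv[...,0]<130)&(hsv[...,1]>120)&(w[...,2]>80)
q=w[m];print(cv2.minEnclosingCircle(q[:,:2].astype(np.float32)),np.median(q[:,2]))
cv2.imwrite("pics/s5.png",cv2.resize(d["image"][130:290,310:510],None,fx=4,fy=3.7)[...,::-1])
E
```

```text
scene knob 32 [527.   93.7 141.3]
top knob 68 [516.8  87.2 149.8]
off m [-0.1 -0.   0. ] turn [-0.   0.  -0.1]
off m [-0.1 -0.   0. ] turn [  0.    0.  179.9]
t 13.28 pos [435.3 109.  236.9] X yaw 166.5 j [ 0.1  0.1 -0.2  1.3 -0.   0.3] F [-1.1 -0.4  0.7] gap 0.1
((529.264892578125, 242.86895751953125), 65.27890014648438) 110.83392174259923
```

View pics/s5.png

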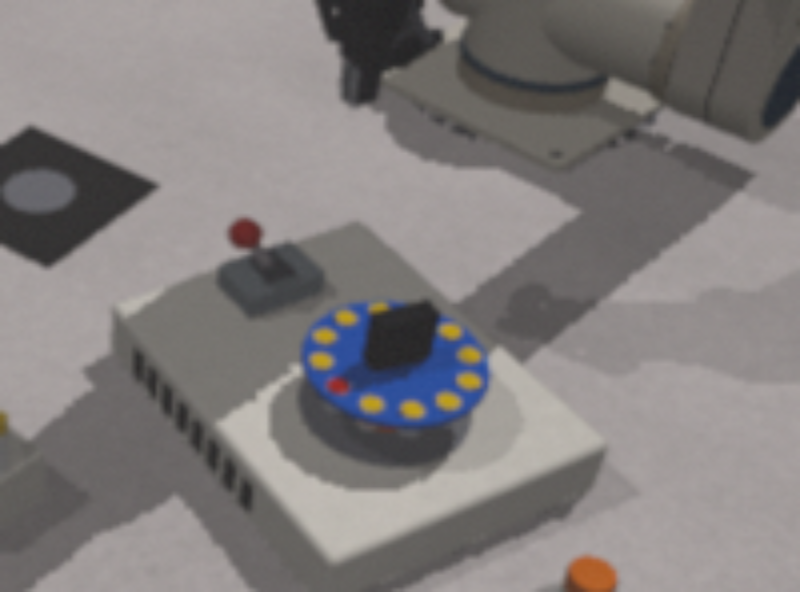

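The carousel sits level and home at (395,365), the lever is thrown over with its knob at (245,232), and the gripper is clear. Handing in.

```bash
python3 -c "
from station import *
print(close_job())"
```

```text
the job is handed in; nothing more can be done
None
```

The job is handed in at about 13 s on the robot's clock: by camera the carousel is meshed and fully home, the clamp lever is thrown over about 57 of its 58 mm, the gripper is clear and I touched no bystander; no verdict came back.

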